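# Slide the dish under the dust hood

## Robot

A 6-joint arm with a two-finger parallel gripper is mounted at the origin on a cart in front of the work surface, level with it; the furniture and walls round the work are solid. World frame = base frame: x ahead of the robot, y to its left, z up, the work surface at z = 0. Lengths are in m, angles in rad, forces in N, time in s.
With the tool pointing down it reaches from about 0.325 to 0.9 m from the base axis. Payload 6.1 kg.
Tool frame: the origin (TCP) lies at the very end of the fingers, on their centre line; the grasp point (between the pads) lies 19 mm behind it (ctrl.hold_point_z is the distance from the TCP to the grasp point, in m); z points along the fingers, y is the line along which they close (so a half turn about z gives the same grasp; the last joint's range is limited). The gripper opens to 85 mm and grips with 20 to 120 N. Pads are 22 mm wide; open, the fingers measure 114 mm over their backs; the gripper's body (76 mm by 85 mm) begins 54 mm behind the grasp point. The pads swing forward as they close: fully open they stand 13 mm farther back than shut.
Start: joints at [-1.262, 0.22, 1.526, -0, 1.395, -0.126], TCP at [0.263, -0.567, 0.231] pointing down, gripper open.
Joint ranges: [-2.98, 2.98], [-0.91, 2.08], [0.09, 2.57], [-1.24, 4.39], [0.2, 2.65], [-2.68, 2.68]. Speed limits (rad/s): [2.57, 2.57, 3.01, 3.14, 3.14, 3.14].

## Interface

Orientations are given as a unit quaternion [x, y, z, w].
In Python, from workcell import ctrl gives the robot as it stands.
- The arm moves only by the shell command python3 -m jog 'ROWS' [OPENING] [FORCE]. ROWS is text: rows parted by semicolons, each of 6 numbers parted by spaces: the shift along the world's x, y, z in mm, then the turn, a rotation vector about the world's x, y, z in rad. A call has exactly 5 rows; each row is the pose to reach, as a shift and turn from the pose commanded when the call began; what a row does not reach only later rows make up. A row lasts 1/8 s, in which the tool goes at most 62.5 mm and 10.7 degrees, less where a joint would pass 70% of its speed; a pose out of reach is approached as far as the arm can. A call with a gripper value outside its range is refused whole. OPENING is the finger opening in mm, from 0 to 85.4, set as the call begins (- or left out, the last holds). The fingers move at their own pace and stop on an object; FORCE is the grip in N (left out, the last holds). Time passes only in rows, so rows that repeat a pose let the fingers close, or fill a call up. It gives the time, the measured TCP pose, the force, the opening and the grip force at its end, in the units of the state.
- ctrl.observe(): the state, without advancing time (a new reading comes with each control period).
- ctrl.get_image(name): name is "side" or "top" or "wrist"; returns the picture (400x640x3 uint8, red, green, blue); there is no depth.
- ctrl.camera_params(name): a dict with "K" (3x3 intrinsics, pixels), "camera_from_world" (4x4, takes a point from world to camera coordinates). Camera axes: x right, y down, z forward; pixel columns grow to the right and rows downward; lengths in m; the calibration is good to about 2 mm. The wrist camera is an equidistant fisheye: a pixel r from the principal point sees the ray r / f radians off the axis. A picture is of the moment at which its call begins: read the wrist's pose just before it. camera_params takes no time and is no camera call; for the wrist camera it gives the pose at the moment of the call.
- ctrl.finish_job(): hands the job in; it is judged then, once.
The state is a dict: "clock": time; "joint_pos": joint angles; "dq": joint speeds; "effort": joint torques, N m; "position": TCP position; "eef_rot": TCP orientation; "contact_force": force on the tool from outside, world axes, zero at the start; "torque": the same for the moment, N m; "opening": finger opening in m; "finger_force": force on a finger pad.
Only numpy, scipy, OpenCV 4.12 (cv2) and the standard library are available. Lean on these libraries where they do the work, as an engineer would, in place of code of your own. Each camera call takes 0.05 s, during which the arm holds its last target. There are 200 camera calls.

## Task

Slide the open steel dish along the bench, between the black cup and the timer, and into the low dust hood until the whole dish is under the hood's roof. Keep the dish flat on the bench all the way: push it gently from behind, never grip, lift or tip it. Do not bump the hood hard or shift the cup, the timer or the white canister.

Things in the scene. Friction and masses are not known exactly. Their poses are not given: they have to be found in the camera images.
- dish: the open round dish of plain steel, 84 mm across (outer radius 42 mm), 30 mm high, straight upright side above a 4 mm bevelled foot, about 0.2 kg; loose on the bench, it starts near the robot, on the left or on the right. Origin: centre of its underside; z up; its yaw means nothing. (Over the hood hang a lamp and shelf, 0.53 m above the bench from 0.62 m ahead of the robot.)
- hood: low grey sheet-metal dust hood, fixed: 120 mm deep (x), 120 wide (y), 62 high, sheet 4 mm. Open only at its -x side, roughly towards the robot; inside 112 mm wide, 58 mm high, back wall's inner face at x = +56 mm. Flanges 14 mm out at the sides, 3 mm high; black knob 15 mm high on the roof's rear. Origin: on the bench under the roof's middle; x points from mouth to back wall, z up
- eye_cup: black open round cup, 75 mm across, 53 mm high, loose, stands about 135 mm before the hood's origin, to one side of the way in (either side); leave it alone. Origin: centre of its underside
- timer: black countdown timer leaning on its foot, 54 x 62 mm and 62 mm high, any yaw, loose, stands on the other side of the way in, with 140 mm or more between it and the cup; leave it alone. Origin: under its middle, 1 mm above the bench
- bead_can: white round canister, 60 mm across, 96 mm high, loose, stands near the robot on the side where the dish is not; leave it alone. Origin: centre of its underside
- hood_mouth (a point): middle of the hood's open mouth, on the bench straight below the roof's front edge, 60 mm before the hood's origin; axes as the hood's. The dish is wholly under the roof when its centre is 42 mm or more behind this point along the hood's x: 45 to 55 mm is plenty, and fingers that lean forward by 25 degrees or more reach that below the roof; at 74 mm it meets the back wall

How it is judged:
At the end, for the whole second after the job is handed in: The dish rests flat on the bench, at rest, wholly under the hood's roof: its centre no more than 18 mm before the hood's origin and between the side walls (x of dish in the frame of hood between -0.018 and 0.018 m and y of dish in the frame of hood between -0.018 and 0.018 m and height (world z) of dish below 0.004 m and angle between dish's own z axis and vertical below 0.06 rad and linear speed of dish below 0.01 m/s); the robot touches nothing.
It fails at once if the dish is lifted more than 10 mm off the bench (height (world z) of dish above 0.01 m).
It fails at once if the dish is tipped by more than about 10 degrees (angle between dish's own z axis and vertical above 0.18 rad).
It fails at once if the dish is gripped or pushed with more than 15 N (contact force between any of the fingers, the arm and dish above 15 N).
It fails at once if the hood is bumped with more than 25 N (contact force between any of the fingers, the arm and hood above 25 N).
It fails at once if the cup, the timer or the canister is shifted by more than 15 mm (distance of any of eye_cup, timer, bead_can from where it was at the start of the episode above 0.015 m).
It also fails if it takes over 67 s, if anything falls off the work surface, if the arm or the gripper's body presses on something with over 40 N, if the wrist force passes 120 N, or if a joint passes its speed limit or range.

## Working session

There is one attempt and no reset: what is moved stays moved. The work goes in short steps, Python scripts to look and compute and a shell command to move; the robot and the scene stay as the last step left them, time stands still between calls to the robot, and variables do not carry over. Pictures are saved under pics/ and viewed, at most 10 in all, crops included, and the job is handed in when it is done.

```bash
mkdir -p pics; ls; python3 - <<'E'
from workcell import ctrl
import cv2,numpy as np
for n in("top","side"):
    cv2.imwrite(f"pics/{n}0.png",ctrl.get_image(n)[:,:,::-1])
    p=ctrl.camera_params(n);print(n,np.round(p["K"],1).tolist(),np.round(p["camera_from_world"],3).tolist())
print(ctrl.observe())
E
```

```text
pics
top [[477.5, 0.0, 315.7], [0.0, 477.5, 203.4], [0.0, 0.0, 1.0]] [[0.02, -1.0, -0.011, 0.055], [-0.993, -0.019, -0.118, 0.545], [0.118, 0.014, -0.993, 1.204], [0.0, 0.0, 0.0, 1.0]]
side [[365.7, 0.0, 318.0], [0.0, 365.7, 199.1], [0.0, 0.0, 1.0]] [[-0.817, -0.576, 0.019, 0.46], [-0.264, 0.345, -0.901, 0.155], [0.512, -0.741, -0.434, 0.72], [0.0, 0.0, 0.0, 1.0]]
{'clock': 0.1, 'joint_pos': array([-1.26209989e+00,  2.21151504e-01,  1.52752212e+00, -8.25859449e-07,
        1.39470007e+00, -1.26095385e-01]), 'dq': array([ 0.00067271, -0.00141686, -0.00168061,  0.00077598, -0.00046748,
        0.00095209]), 'effort': array([ 6.56595894e-04, -4.98243427e+01, -3.90546513e+01, -5.17883882e-05,
        5.71358323e-03, -3.52845791e-05]), 'position': array([ 0.26309213, -0.56631515,  0.23029256]), 'eef_rot': array([ 9.76462026e-01,  2.15687549e-01, -8.15966606e-05, -8.86772164e-04]), 'contact_force': array([0.40302921, 0.63975834, 0.10503115]), 'torque': array([-0.01617528, -0.0116587 ,  0.00309252]), 'finger_force': 0.0, 'opening': 0.08560368381654741}
```

View pics/top0.png

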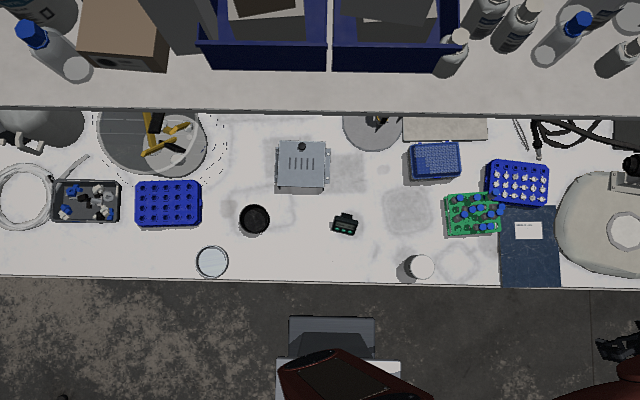

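View pics/side0.png

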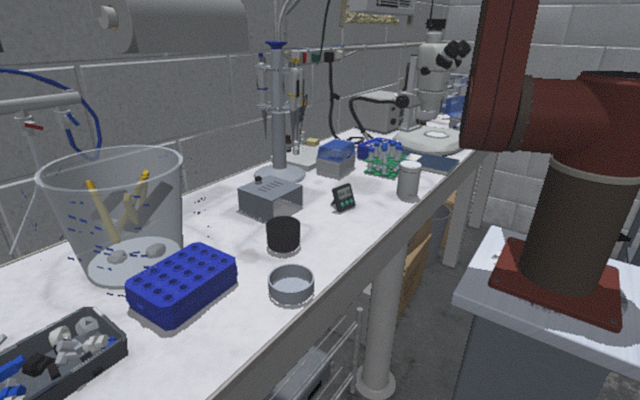

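The top view shows the dish at (212,262), cup at (254,219), timer at (345,224), canister at (419,267) and the hood roof around (302,165). The side view agrees with this. I'll enlarge the top view for the edges.

```bash
cat > h.py <<'E'
import numpy as np,cv2
from workcell import ctrl
def w2p(n,P):
    c=ctrl.camera_params(n);T=np.array(c["camera_from_world"]);q=np.atleast_2d(P)@T[:3,:3].T+T[:3,3]
    q=q@np.array(c["K"]).T;return q[:,:2]/q[:,2:]
def p2w(n,uv,z):
    c=ctrl.camera_params(n);T=np.array(c["camera_from_world"]);R=T[:3,:3];o=-R.T@T[:3,3]
    d=R.T@np.linalg.inv(c["K"])@np.array([*uv,1.]);return o+d*(z-o[2])/d[2]
E
python3 - <<'E'
import cv2
from h import *
im=cv2.imread("pics/top0.png")[125:290,185:385]
cv2.imwrite("pics/crop.png",cv2.resize(im,None,fx=3.6,fy=3.6,interpolation=cv2.INTER_CUBIC))
for n,uv,z in(("dish",(212,262),.03),("cup",(254,219),.053),("timer",(345,224),.03),("can",(419,267),.096),("hood",(302,165),.062)):print(n,p2w("top",uv,z).round(3))
E
```

```text
dish [0.388 0.329 0.03 ]
cup [0.499 0.222 0.053]
timer [ 0.492 -0.011  0.03 ]
can [ 0.387 -0.187  0.096]
hood [0.638 0.102 0.062]
```

View pics/crop.png

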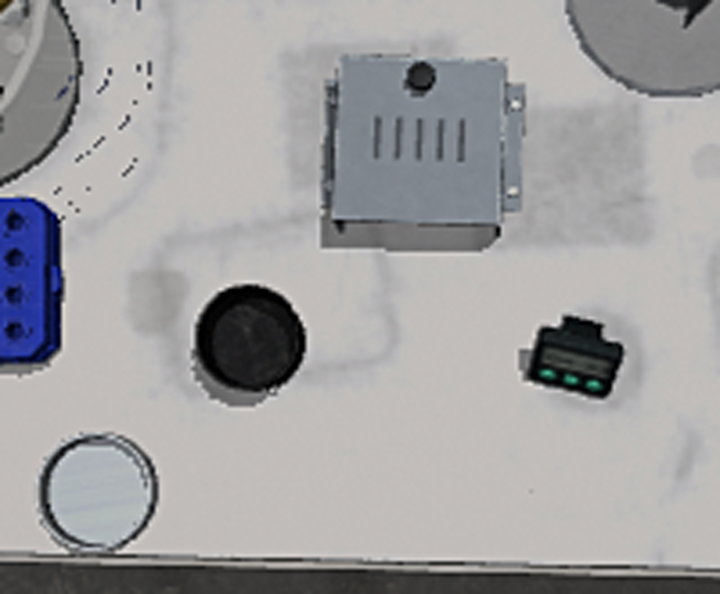

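In the crop, the roof corners are FL(332,218), FR(500,222), BL(343,56) and BR(506,58). The cup rim is at (250,338), the dish rim at (99,491) and the timer at (577,360).

```bash
python3 - <<'E'
from h import *
f=lambda u,v,z:p2w("top",(u/3.6+184.64,v/3.6+124.64),z)[:2]
FL,FR,BL,BR=[f(*c,.062) for c in((332,218),(500,222),(343,56),(506,58))]
for n,p in zip(("FL","FR","BL","BR"),(FL,FR,BL,BR)):print(n,p.round(4))
print("hood",((FL+FR+BL+BR)/4).round(4)); v=(BL+BR-FL-FR);w=(FL+BL-FR-BR)
print("yaw",np.arctan2(v[1],v[0]),np.arctan2(-w[0],w[1]),np.linalg.norm(v)/2,np.linalg.norm(w)/2)
print("cup",f(250,338,.053).round(4),"dish",f(99,491,.03).round(4),"timer L/R",f(527,370,.01).round(4),f(623,355,.05).round(4))
print("bench edge",f(100,556,0).round(4))
print("front roof mid",((FL+FR)/2).round(4))
E
```

```text
FL [0.5851 0.1651]
FR [0.5844 0.0465]
BL [0.7022 0.1607]
BR [0.7028 0.0444]
hood [0.6436 0.1042]
yaw -0.02750738263227643 -0.0004172650986315977 0.1177626063192976 0.11748873245525004
cup [0.4998 0.2213] dish [0.3903 0.3284] timer L/R [0.4839 0.0247] [ 0.4931 -0.0419]
bench edge [0.3433 0.3324]
front roof mid [0.5848 0.1058]
```

Estimates: the hood origin is at about (0.643, 0.104) with yaw about -0.015. The dish is at (0.390, 0.328) and the cup at (0.500, 0.221). The middle of the gap is at y≈0.105. The plan is to use the half-open fingers as a cradle, push the dish towards -y, curve round the cup, then push along +x with the fingers leaning forward.

```bash
python3 -m jog '37 53 0 0 0 .18;74 106 0 0 0 .36;111 159 0 0 0 .54;148 212 0 0 0 .72;185 265 0 0 0 .9' 50 20
python3 -m jog '0 60 0 0 0 .048;0 120 0 0 0 .096;0 180 0 0 0 .144;0 240 0 0 0 .19;0 300 0 0 0 .236'
python3 -m jog '-6 60 0 0 0 0;-12 120 0 0 0 0;-18 180 0 0 0 0;-24 240 0 0 0 0;-30 300 0 0 0 0'
python3 -m jog '-9 35 -30 0 0 0;-18 70 -60 0 0 0;-26 104 -110 0 0 0;-26 104 -110 0 0 0;-26 104 -110 0 0 0'
```

```text
clock: 0.72
position: [0.4428, -0.3087, 0.231]
eef_rot: [0.784, 0.621, 0.0, -0.0]
contact_force: [1.0, -1.1, 0.2]
opening: 0.05
finger_force: 0.0
clock: 1.35
position: [0.4416, -0.0087, 0.2311]
eef_rot: [0.707, 0.707, 0.0, 0.0]
contact_force: [1.1, 0.2, 0.3]
opening: 0.0502
finger_force: 0.0
clock: 1.98
position: [0.4114, 0.2913, 0.2312]
eef_rot: [0.707, 0.707, 0.0, 0.0]
contact_force: [1.0, -0.0, -0.2]
opening: 0.05
finger_force: 0.0
clock: 2.6
position: [0.3864, 0.3932, 0.1217]
eef_rot: [0.707, 0.707, -0.0, 0.0]
contact_force: [0.9, 0.6, 0.2]
opening: 0.0499
finger_force: 0.0
```

```bash
python3 -m jog '1 3 -30 0 0 0;2 6 -60 0 0 0;4 8 -90 0 0 0;4 8 -105 0 0 0;4 8 -113 0 0 0'
python3 - <<'E'
from h import *
print(ctrl.observe()["position"])
a=ctrl.get_image("wrist")[:,:,::-1];b=ctrl.get_image("top")[:,:,::-1][200:300,180:340]
b=cv2.resize(b,(640,400),interpolation=cv2.INTER_CUBIC)
cv2.imwrite("pics/w1.png",cv2.resize(np.vstack([a,b]),(480,600)))
E
```

```text
clock: 3.22
position: [0.3912, 0.4013, 0.0092]
eef_rot: [0.707, 0.707, 0.001, 0.0]
contact_force: [-1.4, 0.4, 0.0]
opening: 0.0506
finger_force: 0.0
[0.39123619 0.40133581 0.00918337]
```

View pics/w1.png

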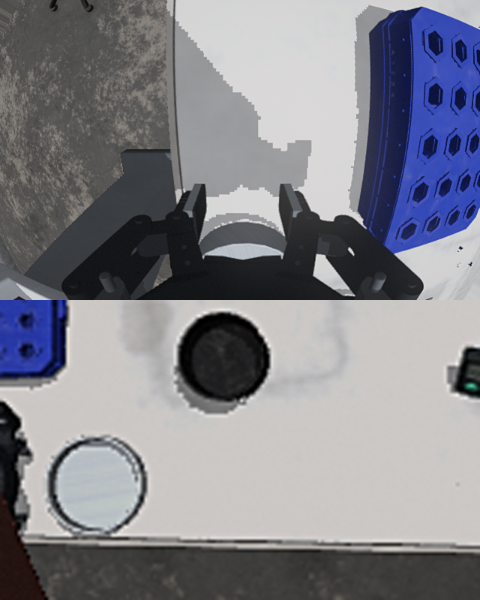

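The wrist view shows the dish centred between the fingertips, with the camera on the rear side. The top view agrees, so I'll start the gentle push.

```bash
python3 -m jog '0 -7 0 0 0 0;0 -14 0 0 0 0;0 -20 0 0 0 0;0 -26 0 0 0 0;0 -32 0 0 0 0'
python3 -m jog '1 -8 0 0 0 0;2 -16 0 0 0 0;2 -24 0 0 0 0;3 -32 0 0 0 0;3 -40 0 0 0 0'
python3 - <<'E'
from h import *
print(ctrl.observe()["position"])
b=ctrl.get_image("top")[:,:,::-1][200:300,180:340]
cv2.imwrite("pics/t2.png",cv2.resize(b,(640,400),interpolation=cv2.INTER_CUBIC))
E
```

```text
clock: 3.95
position: [0.3905, 0.3693, 0.0086]
eef_rot: [0.707, 0.707, 0.001, 0.0]
contact_force: [0.2, 0.6, 1.2]
opening: 0.0499
finger_force: 0.7
clock: 4.58
position: [0.3933, 0.329, 0.0084]
eef_rot: [0.707, 0.707, 0.0, 0.0]
contact_force: [-0.2, 2.6, 2.8]
opening: 0.0501
finger_force: 1.4
[0.39334901 0.32897667 0.00843036]
```

View pics/t2.png

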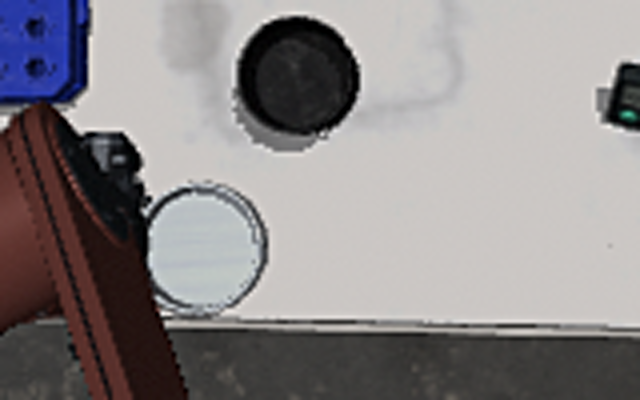

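The dish rim is centred at about (203,249), which is cradled by the fingers. I'll compute the offset.

```bash
python3 - <<'E'
from h import *
print(p2w("top",(203/4+179.6,249/4+199.6),.03))
c=np.array([.499,.205]);d=.043
E
```

```text
[0.38920784 0.28157195 0.03      ]
```

```bash
python3 -m jog '1 -8 0 0 0 0;1 -16 0 0 0 0;2 -24 0 0 0 0;2 -32 0 0 0 0;3 -40 0 0 0 0'
python3 -m jog '1 -8 0 0 0 0;1 -16 0 0 0 0;2 -24 0 0 0 0;3 -31 0 0 0 0;4 -38 0 0 0 0'
python3 - <<'E'
from h import *
ph=np.radians(np.arange(0,91,4.5));c,s=np.cos(ph),np.sin(ph)
P=np.c_[.5-.1*c-.046*s,.205-.1*s+.046*c]*1000
for k in range(0,20,5):print(P[k].round(0),(P[k+1:k+6]-P[k]).round(0).astype(int).tolist())
print(p2w("top",(0,0),0)[0])
E
```

```text
clock: 5.25
position: [0.396, 0.2887, 0.0082]
eef_rot: [0.707, 0.707, -0.0, -0.0]
contact_force: [-0.1, 1.3, 0.3]
opening: 0.0502
finger_force: 0.7
clock: 5.88
position: [0.4001, 0.2509, 0.0082]
eef_rot: [0.707, 0.707, -0.0, -0.0]
contact_force: [-0.6, 1.3, -1.0]
opening: 0.0499
finger_force: 0.5
[400. 251.] [[-3, -8], [-6, -16], [-8, -25], [-9, -33], [-10, -42]]
[390. 209.] [[0, -9], [1, -17], [2, -26], [4, -34], [7, -42]]
[397. 167.] [[3, -8], [7, -16], [12, -23], [17, -30], [22, -37]]
[419. 130.] [[6, -6], [13, -12], [20, -17], [27, -21], [35, -25]]
1.1089020773962721
```

```bash
python3 -m jog '-3 -8 0 0 0 .0785;-6 -16 0 0 0 .157;-8 -25 0 0 0 .236;-9 -33 0 0 0 .314;-10 -42 0 0 0 .393'
python3 -m jog '0 -9 0 0 0 .0785;1 -17 0 0 0 .157;2 -26 0 0 0 .236;4 -34 0 0 0 .314;7 -42 0 0 0 .393'
python3 - <<'E'
from h import *
print(ctrl.observe()["position"])
b=ctrl.get_image("top")[:,:,::-1][200:300,220:380]
cv2.imwrite("pics/t3.png",cv2.resize(b,(640,400),interpolation=cv2.INTER_CUBIC))
E
```

```text
clock: 6.5
position: [0.3901, 0.2089, 0.0083]
eef_rot: [0.554, 0.832, -0.0, -0.0]
contact_force: [0.6, 0.8, 0.1]
opening: 0.0499
finger_force: 0.5
clock: 7.12
position: [0.3968, 0.1669, 0.0082]
eef_rot: [0.381, 0.924, -0.0, -0.0]
contact_force: [-1.4, 1.0, 0.7]
opening: 0.0499
finger_force: 0.7
[0.39678376 0.16692534 0.00821886]
```

View pics/t3.png

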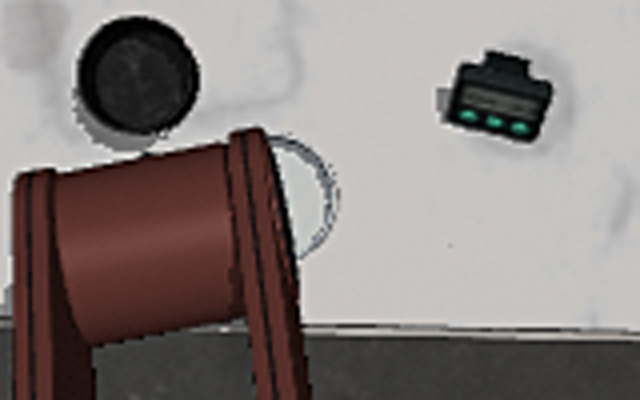

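The dish's right edge shows at about (338,195), with the rest hidden by the arm. I'll overlay the predicted rim and look from the wrist too.

```bash
python3 - <<'E'
from h import *
b=ctrl.get_image("top")[:,:,::-1].copy();a=ctrl.get_image("wrist")[:,:,::-1]
t=np.linspace(0,6.28,60)
b=cv2.resize(b[200:300,220:380],(640,400),interpolation=cv2.INTER_CUBIC)
for c,col in(((.429,.134),(0,0,255)),((.418,.145),(0,255,0))):
    p=w2p("top",np.c_[c[0]+.042*np.cos(t),c[1]+.042*np.sin(t),.03+0*t])
    p=((p-[219.6,199.6])*4).astype(np.int32);cv2.polylines(b,[p],True,col,1)
cv2.imwrite("pics/t4.png",cv2.resize(np.vstack([a,b]),(480,600)))
E
```

```text
(no output)
```

View pics/t4.png

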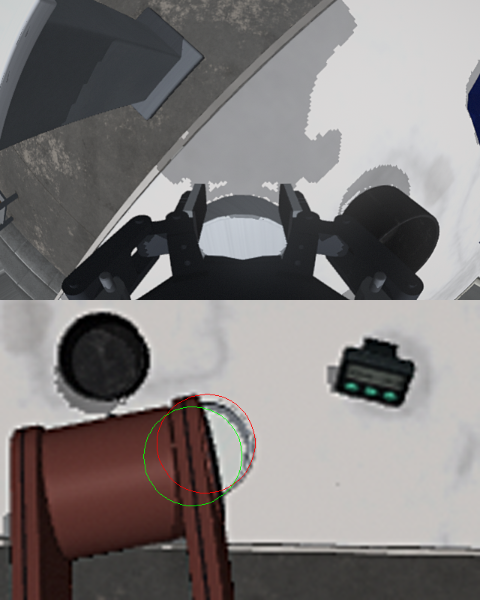

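The red prediction (0.429, 0.134) fits and the dish sits centred in the cradle, so I'll continue the arc.

```bash
python3 -m jog '3 -8 0 0 0 .0785;7 -16 0 0 0 .157;12 -23 0 0 0 .236;17 -30 0 0 0 .314;22 -37 0 0 0 .393'
python3 -m jog '6 -6 0 0 0 .0785;13 -12 0 0 0 .157;20 -17 0 0 0 .236;27 -21 0 0 0 .314;35 -25 0 0 0 .393'
python3 - <<'E'
from h import *
print(ctrl.observe()["position"],ctrl.observe()["joint_pos"])
b=ctrl.get_image("top")[:,:,::-1][125:275,230:390]
b=cv2.resize(b,(640,600),interpolation=cv2.INTER_CUBIC)
t=np.linspace(0,6.28,60)
p=w2p("top",np.c_[.5+.042*np.cos(t),.105+.042*np.sin(t),.03+0*t])
p=((p-[229.6,124.6])*4).astype(np.int32);cv2.polylines(b,[p],True,(0,0,255),1)
cv2.imwrite("pics/t5.png",b)
E
```

```text
clock: 7.9
position: [0.4187, 0.1305, 0.0082]
eef_rot: [0.194, 0.981, -0.0, -0.001]
contact_force: [-0.8, 1.7, 0.5]
opening: 0.0497
finger_force: 1.1
clock: 8.52
position: [0.4534, 0.1055, 0.0081]
eef_rot: [-0.001, 1.0, -0.0, -0.001]
contact_force: [-1.6, 1.0, 2.8]
opening: 0.0498
finger_force: 1.4
[0.4534048  0.1054699  0.00806294] [ 5.88905523e-02  1.42222019e-01  2.08703323e+00  4.67945406e-06
  9.14275964e-01 -1.51417719e+00]
```

View pics/t5.png

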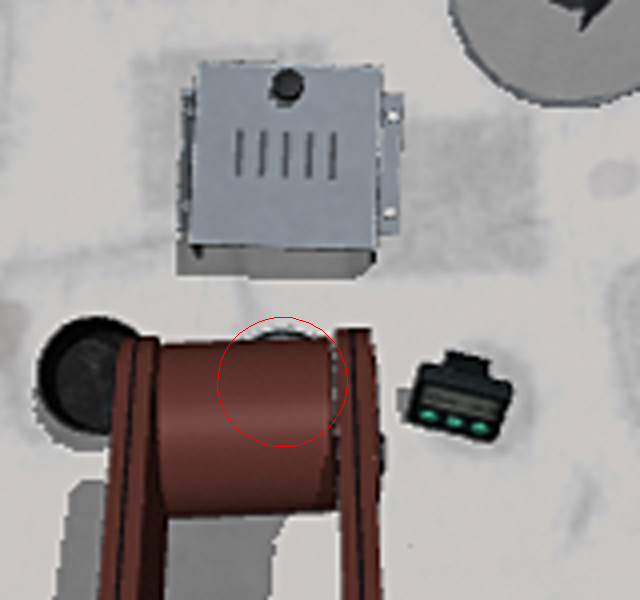

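The dish is at about (0.497, 0.104), between the cup and the timer and lined up with the hood. I'll check the camera's place in the tool frame before tilting.

```bash
python3 - <<'E'
from h import *
from scipy.spatial.transform import Rotation as R
T=np.array(ctrl.camera_params("wrist")["camera_from_world"]);o=-T[:3,:3].T@T[:3,3];s=ctrl.observe()
print(R.from_quat(s["eef_rot"]).inv().apply(o-s["position"]).round(3))
E
python3 -m jog '8 0 0 0 -.06 0;16 0 1 0 -.12 0;24 0 1 0 -.18 0;32 0 1 0 -.24 0;40 0 1 0 -.305 0'
```

```text
[ 0.076  0.    -0.142]
clock: 9.2
position: [0.4939, 0.1056, 0.0092]
eef_rot: [0.001, 0.988, 0.0, 0.153]
contact_force: [-1.0, 0.7, -0.7]
opening: 0.0503
finger_force: 0.4
```

```bash
python3 -m jog '8 0 0 0 -.06 0;16 0 1 0 -.12 0;24 0 1 0 -.18 0;32 -1 1 0 -.24 0;40 -1 1 0 -.305 0'
python3 - <<'E'
from h import *
print(ctrl.observe()["position"])
b=ctrl.get_image("top")[:,:,::-1][125:275,230:390]
b=cv2.resize(b,(400,375),interpolation=cv2.INTER_CUBIC)
s=ctrl.get_image("side")[:,:,::-1][140:280,200:400]
s=cv2.resize(s,(400,280),interpolation=cv2.INTER_CUBIC)
w=ctrl.get_image("wrist")[:,:,::-1];w=cv2.resize(w[150:],(390,242))
c=np.zeros((560,800,3),np.uint8);c[:375,:400]=b;c[:280,400:]=s;c[290:532,405:795]=w
cv2.imwrite("pics/t6.png",c)
E
```

```text
clock: 9.82
position: [0.5321, 0.1066, 0.0203]
eef_rot: [0.002, 0.957, -0.003, 0.291]
contact_force: [-0.8, -0.6, 0.3]
opening: 0.0502
finger_force: 0.3
[0.53207297 0.10655753 0.02034618]
```

View pics/t6.png

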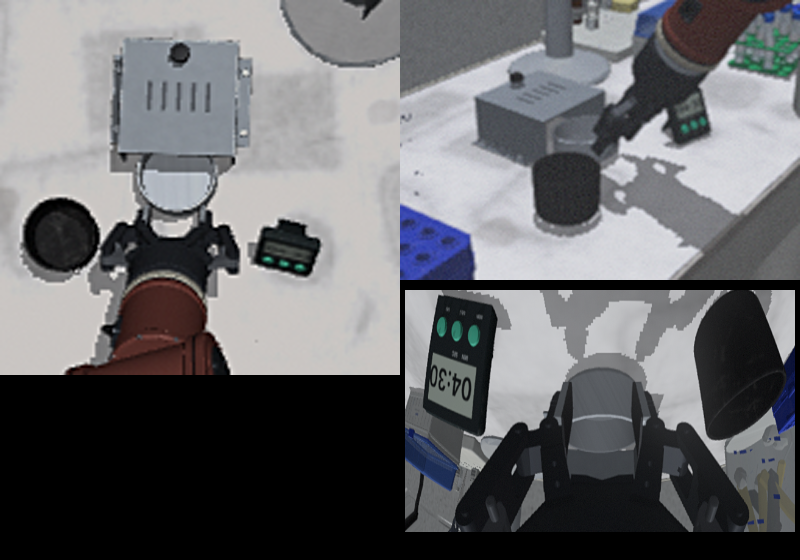

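The top view shows the dish at about (178,185) in the crop, entering the mouth and centred on the roof. The cup and timer are clear. However, the tool is at z = 0.020 instead of 0.010, so I need to find the cause.

```bash
python3 - <<'E'
from h import *
from scipy.spatial.transform import Rotation as R
s=ctrl.observe();print(s["position"],s["joint_pos"].round(3),s["dq"].round(3),s["contact_force"],s["torque"],R.from_quat(s["eef_rot"]).as_matrix()[:,2].round(3))
print(p2w("top",(301,198.8),.03))
E
```

```text
[0.53334951 0.1069474  0.02173715] [ 0.086  0.01   2.345 -0.268  0.203 -1.237] [-0.007  0.005 -0.008  0.03  -0.003 -0.034] [-0.92473947 -0.19291368 -0.66058118] [-0.00510097  0.40768135 -0.06495874] [ 0.558 -0.006 -0.83 ]
[0.555484   0.10435422 0.03      ]
```

Joint 5 is at its lower limit (0.2), so the tilt lifted the tip. I'll back off clear of the dish, reduce the lean to about 27°, narrow the opening to 40 mm and come back lower.

```bash
python3 -m jog '-6 0 0 0 .05 0;-12 0 0 0 .1 0;-20 0 0 0 .15 0;-28 0 0 0 .15 0;-28 0 0 0 .15 0' 40 20
python3 - <<'E'
from h import *
from scipy.spatial.transform import Rotation as R
s=ctrl.observe();print(s["position"],s["joint_pos"].round(3),R.from_quat(s["eef_rot"]).as_matrix().round(3))
b=ctrl.get_image("top")[:,:,::-1][180:230,265:345]
cv2.imwrite("pics/t7.png",cv2.resize(b,(640,400),interpolation=cv2.INTER_CUBIC))
E
```

```text
clock: 10.6
position: [0.5049, 0.1067, 0.0214]
eef_rot: [0.0, 0.976, -0.003, 0.22]
contact_force: [0.6, 0.1, -0.4]
opening: 0.0399
finger_force: 0.0
[0.50490593 0.1067084  0.0213894 ] [ 0.082 -0.021  2.309 -0.101  0.415 -1.405] [[-0.904  0.002  0.428]
 [-0.001  1.    -0.006]
 [-0.428 -0.006 -0.904]]
```

```bash
python3 -m jog '0 -1 -4 0 0 0;0 -2 -8 0 0 0;0 -2 -12 0 0 0;0 -2 -12 0 0 0;0 -2 -12 0 0 0'
python3 -m jog '6 0 0 0 0 0;12 0 0 0 0 0;18 0 0 0 0 0;24 0 0 0 0 0;30 0 0 0 0 0'
python3 - <<'E'
from h import *
s=ctrl.observe();print(s["position"],s["joint_pos"].round(3))
b=ctrl.get_image("top")[:,:,::-1][175:235,262:342]
b=cv2.resize(b,(480,360),interpolation=cv2.INTER_CUBIC)
a=cv2.imread("pics/t7.png");a=cv2.resize(a,(400,250))
w=ctrl.get_image("wrist")[:,:,::-1];w=cv2.resize(w[150:,120:520],(310,193))
s=ctrl.get_image("side")[:,:,::-1][160:240,230:350];s=cv2.resize(s,(310,207),interpolation=cv2.INTER_CUBIC)
c=np.zeros((600,800,3),np.uint8);c[:360,:480]=b;c[:193,490:]=w;c[200:407,490:]=s;c[350:,:400]=a
cv2.imwrite("pics/t8.png",c)
E
```

```text
clock: 11.28
position: [0.5058, 0.1046, 0.0098]
eef_rot: [0.0, 0.976, -0.003, 0.22]
contact_force: [-0.3, -0.1, -0.1]
opening: 0.0396
finger_force: 0.0
clock: 11.9
position: [0.5359, 0.1046, 0.0096]
eef_rot: [0.0, 0.976, -0.003, 0.219]
contact_force: [-2.7, -0.1, 1.1]
opening: 0.0399
finger_force: 1.0
[0.53585263 0.10462988 0.00961772] [ 0.071  0.079  2.237 -0.096  0.386 -1.419]
```

View pics/t8.png

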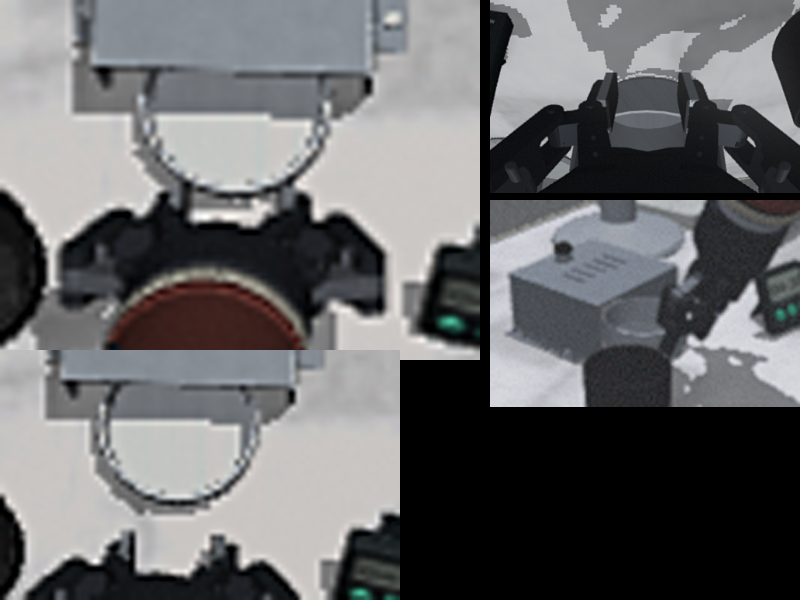

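The fingers are now below the rim and behind the dish. The rear rim is at (235,193) in the crop and the roof's front edge is at v≈68.

```bash
python3 - <<'E'
from h import *
f=lambda u,v,z:p2w("top",(u/6+261.6,v/6+174.6),z).round(4)
print("rear rim",f(235,193,.03),"roof front",f(235,68,.062),"left/right",f(136,110,.03),f(332,110,.03))
g=lambda u,v,z:p2w("top",(u/5+264.6,(v-350)/5+179.6),z).round(4)
print("before: rear rim",g(180,506,.03))
E
```

```text
rear rim [0.5346 0.1045 0.03  ] roof front [0.5843 0.1043 0.062 ] left/right [0.5701 0.1483 0.03  ] [0.5716 0.0633 0.03  ]
before: rear rim [0.5241 0.1046 0.03  ]
```

```bash
python3 -m jog '7 0 0 0 -.02 0;14 0 0 0 -.04 0;22 0 0 0 -.06 0;30 0 0 0 -.08 0;38 0 0 0 -.1 0'
python3 -m jog '3 0 0 0 -.01 0;6 0 0 0 -.02 0;9 0 0 0 -.03 0;12 0 0 0 -.04 0;12 0 0 0 -.04 0'
python3 - <<'E'
from h import *
s=ctrl.observe();print(s["position"],s["joint_pos"].round(3),s["contact_force"])
E
```

```text
clock: 12.68
position: [0.5743, 0.1046, 0.0098]
eef_rot: [0.0, 0.963, -0.003, 0.269]
contact_force: [-1.1, -0.2, -0.5]
opening: 0.0399
finger_force: 0.4
clock: 13.3
position: [0.5863, 0.105, 0.0116]
eef_rot: [0.0, 0.958, -0.003, 0.286]
contact_force: [-0.8, -1.1, -0.4]
opening: 0.0401
finger_force: 0.2
[0.58633606 0.1049501  0.01162883] [ 0.07   0.153  2.211 -0.226  0.203 -1.292] [-0.83622955 -1.06600088 -0.37748756]
```

```bash
python3 -m jog '3 0 0 0 .02 0;6 0 0 0 .02 0;9 0 0 0 .02 0;11 0 0 0 .02 0;11 0 0 0 .02 0'
python3 - <<'E'
from h import *
s=ctrl.observe();print(s["position"],s["joint_pos"].round(3),s["contact_force"])
E
```

```text
clock: 13.92
position: [0.5972, 0.1049, 0.0114]
eef_rot: [0.0, 0.961, -0.003, 0.277]
contact_force: [-1.5, -0.8, 0.1]
opening: 0.0401
finger_force: 0.5
[0.59716232 0.10493161 0.01143889] [ 0.068  0.178  2.172 -0.182  0.236 -1.337] [-1.54309065 -0.83858617  0.06257372]
```

```bash
python3 -m jog '-5 0 0 0 0 0;-14 0 0 0 .02 0;-26 0 0 0 .06 0;-38 0 0 0 .12 0;-50 0 0 0 .18 0'
python3 -m jog '-15 0 5 0 .05 0;-30 0 10 0 .1 0;-45 0 20 0 .15 0;-60 0 35 0 .2 0;-75 0 50 0 .2 0'
python3 - <<'E'
from h import *
from scipy.spatial.transform import Rotation as R
s=ctrl.observe();print(s["position"],s["contact_force"])
g=cv2.cvtColor(ctrl.get_image("top"),cv2.COLOR_RGB2GRAY).astype(int)
print("roof front v~185; rows 180-200:",g[180:202,[285,292,301,310,317]].T.tolist())
for x in(.580,.590,.600):print(x,w2p("top",[[x,.105,.03]]).round(1).tolist())
# wrist fisheye: project along hood axis, rim-height line, sample brightness
c=ctrl.camera_params("wrist");T=np.array(c["camera_from_world"]);K=np.array(c["K"])
W=cv2.cvtColor(ctrl.get_image("wrist"),cv2.COLOR_RGB2GRAY)
def pr(P):
    q=T[:3,:3]@P+T[:3,3];th=np.arctan2(np.hypot(q[0],q[1]),q[2]);ph=np.arctan2(q[1],q[0])
    return K[0,2]+K[0,0]*th*np.cos(ph),K[1,2]+K[1,1]*th*np.sin(ph)
print("wrist pix of rim pts",[np.round(pr(np.array([x,.105,.03])),0).tolist() for x in(.55,.595,.68)])
E
```

```text
clock: 14.55
position: [0.546, 0.1051, 0.0115]
eef_rot: [-0.0, 0.982, -0.003, 0.188]
contact_force: [-0.1, 0.8, 0.0]
opening: 0.04
finger_force: 0.0
clock: 15.18
position: [0.4719, 0.105, 0.0623]
eef_rot: [-0.0, 0.996, -0.003, 0.09]
contact_force: [-1.6, -0.2, 0.7]
opening: 0.0403
finger_force: 0.0
[0.47193671 0.10504372 0.06230676] [-1.57198347 -0.16503974  0.65414143]
roof front v~185; rows 180-200: [[136, 137, 137, 138, 140, 144, 63, 120, 119, 118, 117, 114, 112, 116, 203, 196, 197, 197, 196, 198, 198, 198], [142, 142, 140, 141, 142, 142, 97, 120, 120, 118, 118, 119, 117, 111, 131, 195, 186, 182, 182, 182, 180, 179], [140, 140, 142, 141, 140, 140, 145, 88, 123, 121, 122, 120, 119, 115, 121, 210, 200, 198, 198, 198, 197, 199], [143, 143, 143, 142, 142, 145, 151, 67, 125, 123, 123, 122, 121, 119, 121, 211, 201, 198, 198, 197, 197, 198], [143, 144, 141, 140, 142, 145, 145, 67, 111, 108, 108, 106, 105, 102, 114, 207, 200, 198, 198, 197, 198, 197]]
0.58 [[301.0, 189.5]]
0.59 [[301.1, 185.7]]
0.6 [[301.2, 181.9]]
wrist pix of rim pts [[323.0, 311.0], [323.0, 344.0], [323.0, 388.0]]
```

No dish rim shows in front of the roof edge, so its centre is past x≈0.630, which agrees with the estimate of about 0.637. The arm is clear, so I'll hand in.

```bash
python3 -c "
from workcell import ctrl
print(ctrl.finish_job())"
```

```text
the job is handed in; nothing more can be done
None
```

I pushed the dish flat along the bench into the hood and handed the job in at about 15 s; its centre should be about 6 mm short of the hood's origin (the limit is 18 mm), the arm ended clear, and no verdict was returned.

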